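Pack candle jars in a transit case and click its valve cap tight

ROBOT

A 6-joint arm with a two-finger parallel gripper is mounted at the origin on the work surface. World frame = base frame: x ahead of the robot, y to its left, z up, the work surface at z = 0. Lengths are in m, angles in rad, forces in N, time in s.
With the tool pointing down it reaches from about 0.325 to 0.9 m from the base axis. Payload 6.1 kg.
Tool frame: the origin (TCP) lies midway between the tips of the shut fingers; the grasp point (between the pads) lies 19 mm behind it; z points along the fingers, y is the line along which they close (so a half turn about z gives the same grasp; the last joint's range is limited). The gripper opens to 85 mm and grips with 20 to 120 N. Pads are 22 mm wide; open, the fingers measure 114 mm over their backs; the gripper's body (76 mm by 85 mm) begins 54 mm behind the grasp point. The pads swing forward as they close: fully open they stand 13 mm farther back than shut.
Start: joints at [1.007, 0.22, 1.526, -0, 1.395, -0.126], TCP at [0.265, 0.566, 0.231] pointing down, gripper open.
Joint ranges: [-2.98, 2.98], [-0.91, 2.08], [0.09, 2.57], [-1.24, 4.39], [0.2, 2.65], [-2.68, 2.68]. Speed limits (rad/s): [2.57, 2.57, 3.01, 3.14, 3.14, 3.14].

INTERFACE

Orientations are given as [roll, pitch, yaw] about the fixed x, y, z axes, in that order (R = Rz(yaw) Ry(pitch) Rx(roll)).
In Python, from plant import movep, move_l, set_joints, gripper_to, hold, inverse_kinematics, observe, get_image, get_calibration, Unreachable, job_done gives the robot as it stands. Calls block until the motion is done:
- movep(position, orientation): joint-space move of the TCP to a pose.
- move_l(position, feed=0.15, rotation=None, max_force=None): straight line of the TCP; rotation=None keeps the orientation; feed is the mean speed in m/s. With max_force (N) it stops when the force on the tool has changed by that much, and returns True; else False.
- set_joints(angles): joint-space move.
- gripper_to(opening, f_grip=None): finger opening in m; f_grip is the grip in N (None keeps the last); returns when the fingers have stopped.
- hold(seconds).
- inverse_kinematics(position, orientation): joint angles nearest the present ones, or None.
- observe(): the state.
- get_image(name): name is "scene" or "side" or "wrist"; returns (picture, depth): 384x512x3 uint8, red, green, blue; 384x512 float32, m along the optical axis (not along the pixel's ray), 0 where there is no reading.
- get_calibration(name): a dict with "intrinsics" (3x3 intrinsics, pixels), "dist_coeffs" ([k1, k2, p1, p2, k3] as OpenCV has them; the pictures are not rectified), "world_from_camera" (4x4, takes a point from camera to world coordinates). Camera axes: x right, y down, z forward; pixel columns grow to the right and rows downward; lengths in m; the calibration is good to about 2 mm. A picture is of the moment at which its call begins: read the wrist's pose just before it. get_calibration takes no time and is no camera call; for the wrist camera it gives the pose at the moment of the call.
A pose or a line that the arm cannot do raises Unreachable and nothing moves.
- job_done(): hands the job in; it is judged then, once.
The state is a dict: "time_s": time; "q": joint angles; "joint_velocities": joint speeds; "joint_torque": joint torques, N m; "eef_pos": TCP position; "tcp_rot": TCP orientation; "ft_force": force on the tool from outside, world axes, zero at the start; "torque": the same for the moment, N m; "opening": finger opening in m; "grasp_force": force on a finger pad.
Only numpy, scipy, OpenCV 4.12 (cv2) and the standard library are available. Lean on these libraries where they do the work, as an engineer would, in place of code of your own. Each camera call takes 0.05 s, during which the arm holds its last target. There are 200 camera calls.

TASK

Get the order ready to ship: slide the transit case's lid fully open, stand every glass candle jar on the bench upright in the case, one to a compartment, and slide the lid fully shut again. Only then turn the valve cap on the case's end shoulder clockwise until it comes up against its stop and its ratchet clearly gives way and slips on. The jars are thin glass: grip them gently, set them down rather than drop them, and leave the other things on the bench alone.

Things in the scene. Friction and masses are not known exactly. Their poses are not given: they have to be found in the camera images.
- case: Blue plastic transit case fixed to the bench. Origin: under the centre of its box; y along the row of four compartments, x across it away from the robot, z up. Box 114 (x) by 280 (y) mm, walls 6 mm, rim 75 mm high, inner floor 5 mm high. Lid runners at y = +-134 mm go on to x = 175 mm, 75 mm high. A solid shoulder on its +y end, 110 by 84 mm, 50 mm high, carries the valve cap.
- slot0 (a point): Centre of the floor of the compartment at the -y end of the case, 5 mm above the bench; axes as the case. Each compartment is 102 mm (x) by about 63 mm (y) inside, between 75 mm high outer walls; the dividers between them are 4 mm thick and only 28 mm high above the bench, so fingers closing along x on a jar's upper part stay above them.
- slot1 (a point): Likewise, the second compartment (67 mm further along the case's +y).
- slot2 (a point): Likewise, the third compartment.
- slot3 (a point): Likewise, the fourth compartment, next to the shoulder with the cap.
- lid (a joint): The case's flat aluminium lid, 112 by 276 mm, underside 75 mm and top 81 mm above the bench. Slides along the case's +x: 0 = fully shut, 0.112 m = fully open (off the compartments, on the runners). About 1.5 N of friction; stays where it is left. Starts 0 to 30 mm open.
- lid_grip (a point): Middle of the lid's upright black handle bar, 103 mm above the bench; moves with the lid, axes as the case. The bar stands in the middle of the lid: 12 mm thick (x), 76 mm long (y), rising 30 mm from the lid's top to 111 mm; this point is 22 mm above the lid's top.
- cap_grip (a point): Point on the vertical axis of the black valve cap, 89 mm above the bench, where its grip bar is held: bar 12 mm thick, 50 mm long, 33 mm proud of the cap's round skirt (radius 28 mm, top 65 mm above the bench), bar top 98 mm. The bar lies along this frame's x axis, z up; the frame turns with the cap. A white index mark is at the bar's +x end.
- thread (a joint): The threaded collar under the cap (rad): grows as the cap is turned clockwise seen from above; starts between 0 and 1.2 (loose), hard stop at 3.0. Turning takes about 0.04 N m. The cap keeps its height.
- cap (a joint): How far the cap has slipped on its ratchet over the collar (rad): 0 at the start, grows only when turned on clockwise with the collar at its stop. The ratchet gives way at a steady 0.2 N m and may slip on for turns without harm. Turned back, the cap unscrews the collar instead. Half a radian or so of slip is a proper click.
- jar0: Amber glass candle jar with an aluminium lid, a plain cylinder 54 mm in diameter, 62 mm high, 0.11 to 0.23 kg, standing on the bench. Two to four of the four jars are there (absent ones have no pose). Origin: centre of its underside; z up its axis. Thin glass: a squeeze of over 25 N per finger cracks it; 5 to 12 N holds it well.
- jar1: Amber glass candle jar with an aluminium lid, a plain cylinder 54 mm in diameter, 62 mm high, 0.11 to 0.23 kg, standing on the bench. Two to four of the four jars are there (absent ones have no pose). Origin: centre of its underside; z up its axis. Thin glass: a squeeze of over 25 N per finger cracks it; 5 to 12 N holds it well.
- jar2: Amber glass candle jar with an aluminium lid, a plain cylinder 54 mm in diameter, 62 mm high, 0.11 to 0.23 kg, standing on the bench. Two to four of the four jars are there (absent ones have no pose). Origin: centre of its underside; z up its axis. Thin glass: a squeeze of over 25 N per finger cracks it; 5 to 12 N holds it well.
- jar3: Amber glass candle jar with an aluminium lid, a plain cylinder 54 mm in diameter, 62 mm high, 0.11 to 0.23 kg, standing on the bench. Two to four of the four jars are there (absent ones have no pose). Origin: centre of its underside; z up its axis. Thin glass: a squeeze of over 25 N per finger cracks it; 5 to 12 N holds it well.
- tape: Bystander: roll of clear packing tape lying flat, 100 mm across, 48 mm high. Origin under its centre. Leave it alone.
- parcel: Bystander: small closed carton, 60 by 110 mm, 50 mm high. Origin under its centre. Leave it alone.
- tin: Bystander: flat green tin, 50 by 80 mm, 35 mm high. Origin under its centre. Leave it alone.
There are look-alikes about, which are no part of the job. Leave any black or red look-alike of the jar3 alone. What is shaped like the jar2 but red is not meant.

How it is judged:
By the outcome, as a careful person would: the job done as asked, in the order asked, and still so for the second after the job is handed in, with the robot touching nothing.
Of jar0, jar1, jar2, jar3 only 2 to 4 are there at a start; the rules pass over those that are not, and their reading is None.
At some moment in a run one of jar0, jar1, jar2, jar3 may be knocked a few centimetres aside while the robot is not near it.
It also fails if it takes over 210 s, if anything falls off the work surface, if the arm or the gripper's body presses on something with over 40 N, if the wrist force passes 120 N, or if a joint passes its speed limit or range.

## Working session

There is one attempt and no reset: what is moved stays moved. The work goes in short steps, each a Python script; the robot and the scene stay as the last script left them, time stands still between calls to the robot, and variables do not carry over. Pictures are saved under pics/ and viewed, at most 14 in all, crops included, and the job is handed in when it is done.

```bash
ls; mkdir -p pics
python3 - <<'E'
from plant import *
import cv2,numpy as np
for n in ["scene","side"]:
    p,d=get_image(n); cv2.imwrite(f"pics/{n}0.png",p[:,:,::-1]); np.save(f"pics/{n}0.npy",d)
    c=get_calibration(n); print(n,c["intrinsics"],c["dist_coeffs"],np.round(c["world_from_camera"],3))
s=observe(); print(s)
E
```

```text
pics
scene [[484.98387947   0.         257.1864416 ]
 [  0.         484.98387947 192.51047873]
 [  0.           0.           1.        ]] [-0.19545959  0.          0.          0.          0.        ] [[-0.786  0.489 -0.378  1.051]
 [ 0.618  0.603 -0.504  0.711]
 [-0.019 -0.63  -0.776  1.115]
 [ 0.     0.     0.     1.   ]]
side [[388.95773035   0.         262.07651212]
 [  0.         388.95773035 198.63468133]
 [  0.           0.           1.        ]] [-0.03389392  0.          0.          0.          0.        ] [[ 0.983 -0.123  0.134  0.378]
 [-0.181 -0.724  0.665 -0.675]
 [ 0.016 -0.679 -0.734  0.853]
 [ 0.     0.     0.     1.   ]]
{'time_s': 0.1, 'q': array([ 1.00690876e+00,  2.21170346e-01,  1.52748098e+00,  2.08940527e-05,
        1.39472226e+00, -1.26119269e-01]), 'joint_velocities': array([-6.30144789e-04,  6.31660327e-05, -3.91578883e-03, -1.68140867e-03,
       -1.43741888e-03, -1.26256031e-03]), 'joint_torque': array([ 9.72086200e-04, -4.98248112e+01, -3.90546119e+01, -1.52833049e-04,
        5.71828321e-03, -9.44435169e-05]), 'eef_pos': array([0.26466442, 0.565595  , 0.23030267]), 'tcp_rot': array([-3.13982846e+00, -2.44415144e-04,  2.70382046e+00]), 'ft_force': array([ 0.40679328, -0.33325136, -0.07579373]), 'torque': array([-0.09018292,  0.01412927,  0.00993201]), 'grasp_force': 0.0, 'opening': 0.08556059507684997}
```

View pics/scene0.png

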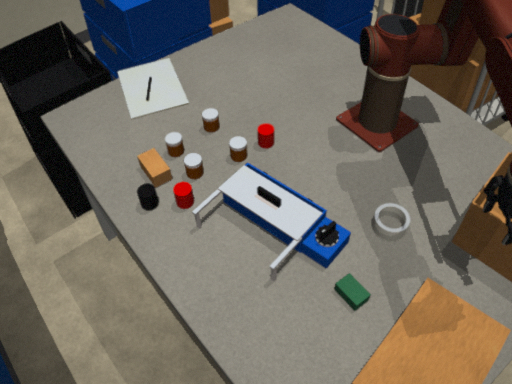

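View pics/side0.png

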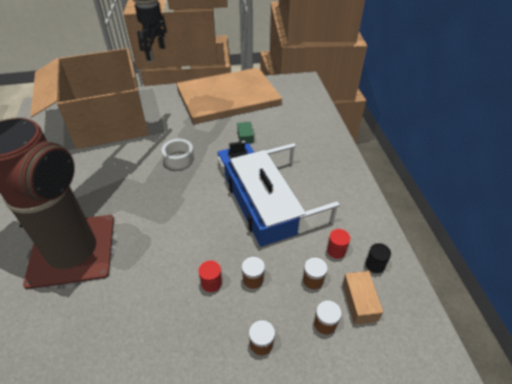

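Scene view: four amber jars with white lids at (210,119), (175,144), (194,165) and (238,148). The red look-alikes at (265,135) and (184,195) and the black one at (148,196) are not meant. The case lid is near (270,205), its handle at (268,196), the cap at (328,235). Next I'll measure these.

```bash
cat > h.py <<'E'
from plant import *
import cv2,numpy as np
def rays(name,uv,c=None):
    c=c or get_calibration(name); K=np.array(c["intrinsics"]);D=np.array(c["dist_coeffs"]);T=np.array(c["world_from_camera"])
    n=cv2.undistortPoints(np.float64(uv).reshape(-1,1,2),K,D).reshape(-1,2)
    return T, np.c_[n,np.ones(len(n))]
def onplane(name,uv,z,c=None):
    T,n=rays(name,uv,c); d=n@T[:3,:3].T
    return T[:3,3]+d*((z-T[2,3])/d[:,2])[:,None]
def cloud(name,depth,c=None):
    h,w=depth.shape; u,v=np.meshgrid(np.arange(w),np.arange(h))
    T,n=rays(name,np.c_[u.ravel(),v.ravel()],c)
    P=(n*depth.reshape(-1,1))@T[:3,:3].T+T[:3,3]
    return P.reshape(h,w,3)
def blobs(mask,lo=20):
    n,l,s,c=cv2.connectedComponentsWithStats(mask.astype(np.uint8),connectivity=4)
    return [(l==i,s[i],c[i]) for i in range(1,n) if s[i,4]>=lo]
def jars(name,p,c=None,lo=60,hi=3000):
    """lid-top centres of white lids with amber just below"""
    hsv=cv2.cvtColor(p,cv2.COLOR_RGB2HSV); H,S,V=cv2.split(hsv)
    white=(S<50)&(V>150); amber=((H<18)&(S>110)&(V>40)&(V<190))
    out=[]
    for m,s,ce in blobs(white,lo):
        if s[4]>hi: continue
        ring=cv2.dilate(m.astype(np.uint8),np.ones((9,9)))>0
        if (ring&amber).sum()<15: continue
        out.append((ce,s[4],onplane(name,[ce],.062,c)[0]))
    return out
E
python3 - <<'E'
from h import *
np.set_printoptions(precision=4,suppress=True)
for n in ["scene","side"]:
    p=cv2.imread(f"pics/{n}0.png")[:,:,::-1].copy(); d=np.load(f"pics/{n}0.npy")
    print(n)
    for ce,a,P in jars(n,p,lo=30): print("jar",ce.round(1),a,P)
    P=cloud(n,d); print("bench z",np.median(P[180:190,60:70,2] if n=="scene" else P[330:350,100:120,2]))
    hsv=cv2.cvtColor(p,cv2.COLOR_RGB2HSV); H,S,V=cv2.split(hsv)
    inx=(P[...,0]>.3)&(P[...,0]<1)&(abs(P[...,1])<.5)
    lid=(S<40)&(V>150)&inx&(abs(P[...,2]-.081)<.012)
    B=blobs(lid,300)
    for m,s,c in B:
        uv=np.argwhere(m)[:,::-1]; X=onplane(n,uv,.081)
        r=cv2.minAreaRect(X[:,:2].astype(np.float32)*1000); print("lid",c,s[4],r,np.median(P[m][:,2]))
    dark=(V<60)&inx&(P[...,2]>.08)
    for m,s,c in blobs(dark,15):
        X=onplane(n,np.argwhere(m)[:,::-1],.105); print("dark",c.round(1),s[4],cv2.minAreaRect(X[:,:2].astype(np.float32)*1000),np.percentile(P[m][:,2],[5,50,95]))
    for nm,m in (("blue",(H>105)&(H<130)&(S>150)&inx&(P[...,2]<.2)),("red",(S>200)&((H<5)|(H>175))&inx&(P[...,2]>.02)&(P[...,2]<.09))):
        for m,s,c in blobs(m,60):
            print(nm,c.round(1),s[4],np.median(P[m],0))
E
```

```text
scene
jar [494.2 105.6] 59 [-0.3413  0.2399  0.062 ]
jar [209.6 112.9] 154 [ 0.4509 -0.3346  0.062 ]
jar [172.8 137.2] 177 [ 0.6046 -0.3153  0.062 ]
jar [237.4 141.8] 185 [ 0.4605 -0.1696  0.062 ]
jar [192.3 158.9] 192 [ 0.608  -0.1978  0.062 ]
bench z -0.5254895509268891
lid [268.8349 204.5258] 3313 ((588.7023315429688, 91.78822326660156), (215.74749755859375, 279.17413330078125), 12.197990417480469) 0.08039518514699262
dark [268.6 196.4] 184 ((543.073974609375, 83.35365295410156), (22.64102554321289, 80.13858795166016), 12.070573806762695) [0.0879 0.1043 0.1128]
dark [327.9 228.9] 101 ((493.13897705078125, 259.5792236328125), (55.822166442871094, 18.362934112548828), 2.808241367340088) [0.0822 0.0949 0.0994]
blue [315.  231.3] 1464 [0.4961 0.2422 0.0496]
blue [257.2 219.7] 520 [0.578  0.0777 0.0213]
red [265.4 133.6] 270 [ 0.3661 -0.15    0.0592]
red [183.1 193. ] 344 [ 0.6979 -0.1086  0.0597]
side
jar [165.1 128.3] 1525 [0.2627 0.4085 0.062 ]
jar [ 39.4 118.9] 74 [-0.1615  0.535   0.062 ]
bench z -0.001275253892353334
lid [270.8038 188.0921] 2931 ((585.6973266601562, 84.98889923095703), (211.59449768066406, 283.1177978515625), 11.82926082611084) 0.08066230053757928
dark [236.4 145.4] 72 ((478.6563720703125, 231.8253631591797), (28.130830764770508, 39.03611373901367), 80.581787109375) [0.0814 0.0904 0.0973]
dark [265.8 181.1] 89 ((535.5673828125, 69.37002563476562), (12.850619316101074, 84.5826644897461), 11.911867141723633) [0.0903 0.1045 0.1112]
blue [256.9 210.4] 1387 [ 0.493  -0.0287  0.047 ]
```

Run:
```python
from h import *
np.set_printoptions(precision=3,suppress=True)
for i,(x,y) in enumerate([(.45,.12),(.45,-.22)]):
    for z in (.42,.38,.34):
        try: movep([x,y,z],[np.pi,0,1.78]); break
        except Unreachable: print("unreach",z)
    hold(.3)
    c=get_calibration("wrist"); p,d=get_image("wrist")
    np.savez(f"pics/w{i}.npz",p=p,d=d,K=c["intrinsics"],D=c["dist_coeffs"],T=c["world_from_camera"])
    cv2.imwrite(f"pics/w{i}.png",p[:,:,::-1]); print(c["world_from_camera"],observe()["eef_pos"],observe()["time_s"])
ims=np.hstack([cv2.imread(f"pics/w{i}.png") for i in (0,1)]); cv2.imwrite("pics/w01.png",cv2.resize(ims,(800,300)))
```

```text
[[ 0.978  0.2    0.059  0.434]
 [ 0.209 -0.937 -0.279  0.192]
 [-0.001  0.285 -0.958  0.563]
 [ 0.     0.     0.     1.   ]] [0.45 0.12 0.42] 2.325
[[ 0.978  0.201  0.059  0.434]
 [ 0.209 -0.937 -0.279 -0.148]
 [-0.     0.285 -0.958  0.563]
 [ 0.     0.     0.     1.   ]] [ 0.45  -0.219  0.42 ] 3.9583
```

View pics/w01.png

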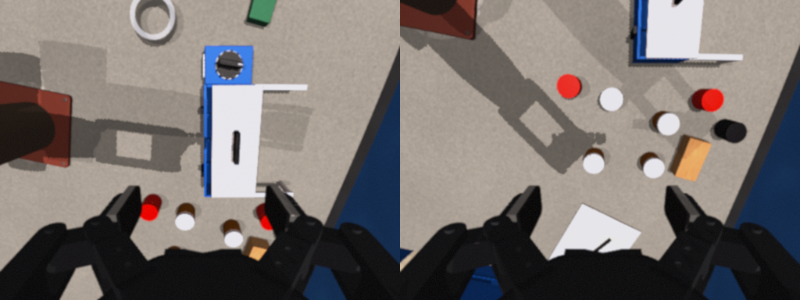

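The wrist views show the whole case (left panel: cap (229,66), handle (236,147)). In the right panel the white jar lids are at (611,99), (668,124), (593,161) and (653,167), the red tops at (569,86) and (708,100), and black at (730,131). Next: measure, and an enlarged crop to confirm the jars and the cap mark.

Run:
```python
from h import *
np.set_printoptions(precision=4,suppress=True)
z=np.load("pics/w0.npz"); c=dict(intrinsics=z["K"],dist_coeffs=z["D"],world_from_camera=z["T"]); p=z["p"]; P=cloud("wrist",z["d"],c)
hsv=cv2.cvtColor(p,cv2.COLOR_RGB2HSV); H,S,V=cv2.split(hsv)
r0,c0=np.indices(V.shape)
ok=(c0>240)&(r0<255)
lid=(S<40)&(V>130)&ok&(abs(P[...,2]-.081)<.01)
for m,s,ce in blobs(lid,300):
    m2=cv2.morphologyEx(m.astype(np.uint8),cv2.MORPH_OPEN,np.ones((15,15)))>0
    X=onplane("wrist",np.argwhere(m2)[:,::-1],.081,c); print("lid",s,cv2.minAreaRect((X[:,:2]*1000).astype(np.float32)),np.median(P[m2],0))
m=(abs(P[...,2]-.108)<.012)&ok&(V<80)
for m,s,ce in blobs(m,30):
    top=m&(V>0); X=onplane("wrist",np.argwhere(top)[:,::-1],.111,c); print("dark hi",ce,s[4],cv2.minAreaRect((X[:,:2]*1000).astype(np.float32)),np.percentile(P[m][:,2],[5,50,95]))
m=(P[...,2]>.088)&(P[...,2]<.105)&(r0<110)&ok
for m,s,ce in blobs(m,20):
    X=P[m]; print("capbar",ce,s[4],cv2.minAreaRect((X[:,:2]*1000).astype(np.float32)),np.median(X,0))
bl=(H>100)&(H<130)&(S>120)&ok&(r0<110)&(abs(P[...,2]-.05)<.007)
for m,s,ce in blobs(bl,100):
    X=onplane("wrist",np.argwhere(m)[:,::-1],.05,c); print("shoulder",s,cv2.minAreaRect((X[:,:2]*1000).astype(np.float32)))
bl=(H>100)&(H<130)&(S>120)&ok&(abs(P[...,2]-.075)<.004)
X=P[bl]; print("rim",len(X),cv2.minAreaRect((X[:,:2]*1000).astype(np.float32)))
crop=cv2.resize(p[45:125,250:345],None,fx=5,fy=5,interpolation=3)[:,:,::-1]
z=np.load("pics/w1.npz"); c=dict(intrinsics=z["K"],dist_coeffs=z["D"],world_from_camera=z["T"]); p=z["p"]; P=cloud("wrist",z["d"],c)
for ce,a,X in jars("wrist",p,c,100): print("jar",ce.round(1),a,X)
top=abs(P[...,2]-.062)<.006
for m,s,ce in blobs(top,100):
    X=onplane("wrist",np.argwhere(m)[:,::-1],.062,c); (cx,cy),r=cv2.minEnclosingCircle((X[:,:2]*1000).astype(np.float32)); print("top62",ce.round(),s[4],(cx,cy),r,p[m].mean(0))
c2=cv2.resize(p[80:240,190:450],None,fx=1.25*1.2,fy=1.25*1.2,interpolation=3)[:,:,::-1]
W=np.zeros((600,800,3),np.uint8); W[:240,:c2.shape[1]]=c2[:240]; k=cv2.resize(crop,(400,340)); W[250:590,:400]=k
cv2.imwrite("pics/crop1.png",W)
```

```text
lid [ 270  108  123  145 8755] ((536.5435791015625, 78.56888580322266), (111.49287414550781, 274.4609069824219), 12.088951110839844) [0.5264 0.1099 0.0811]
dark hi [293.2593  79.8307] 189 ((477.4156799316406, 250.4364776611328), (44.217220306396484, 11.844980239868164), 4.636748790740967) [0.0966 0.0982 0.0995]
dark hi [302.2537 188.097 ] 268 ((533.3359985351562, 80.7454605102539), (11.764430046081543, 74.47976684570312), 12.08539867401123) [0.1009 0.1106 0.1121]
capbar [295.7537  80.4067] 268 ((480.4885559082031, 252.5721893310547), (50.2113151550293, 12.447527885437012), 4.270660877227783) [0.4803 0.2519 0.0981]
shoulder [ 262   59   62   50 1854] ((480.34735107421875, 251.08946228027344), (108.01697540283203, 82.45123291015625), 12.27634048461914)
rim 455 ((471.65252685546875, 64.64884948730469), (19.089014053344727, 277.67303466796875), 11.558385848999023)
top62 [38.  6.] 120 (32.5756950378418, -53.06822967529297) 25.14760971069336 [29.3833 22.0583 18.1   ]
top62 [215. 110.] 745 (355.18988037109375, -161.6328582763672) 27.176870346069336 [229.0966  52.3383  43.9973]
top62 [270. 126.] 674 (458.7339782714844, -169.1681671142578) 26.62185287475586 [227.9674 226.5905 232.0608]
top62 [399. 128.] 713 (690.2847900390625, -120.25858306884766) 27.913511276245117 [223.8149  35.115   25.4502]
top62 [343. 158.] 631 (605.983642578125, -197.59185791015625) 27.714120864868164 [224.6529 223.0745 227.8098]
top62 [429. 170.] 633 (775.6944580078125, -182.79273986816406) 28.782629013061523 [38.8215 35.5482 36.4803]
top62 [247. 208.] 549 (449.2144470214844, -332.9466552734375) 27.21458625793457 [222.6157 220.7486 225.9672]
top62 [325. 214.] 554 (601.5029296875, -313.09735107421875) 28.169710159301758 [221.5812 219.6805 224.8375]
```

View pics/crop1.png

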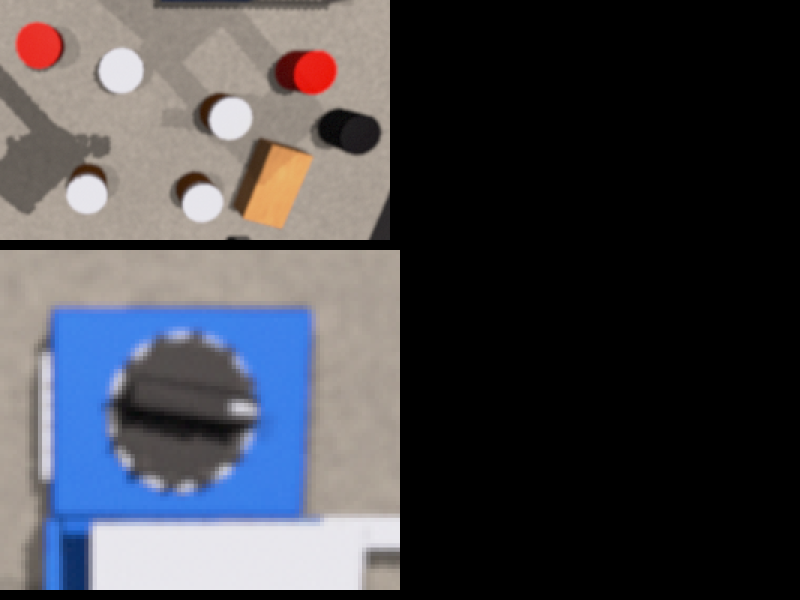

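The crop confirms all four candidates: amber glass under aluminium tops, clearly different from the red and black ones. The cap's white mark is at its right (+x) end. Case yaw is 12.1°, origin about (0.518, 0.073), and the lid is about 19 mm open. Opening the lid.

```bash
cat >> h.py <<'E'
A=np.deg2rad(12.1); YAW=A+np.pi/2
EX=np.array([np.cos(A),np.sin(A),0]); EY=np.array([-np.sin(A),np.cos(A),0]); C=np.array([.5184,.0731,0])
DOWN=lambda yaw:[np.pi,0,yaw]
def snap(tag):
    c=get_calibration("wrist"); p,d=get_image("wrist"); c={k:np.array(v) for k,v in c.items()}
    cv2.imwrite(f"pics/{tag}.png",p[:,:,::-1]); return c,p,d
def tops(tag):
    "white jar tops seen by the wrist camera: list of xy"
    c,p,d=snap(tag); P=cloud("wrist",d,c); out=[]
    for m,s,ce in blobs(abs(P[...,2]-.062)<.007,100):
        col=p[m].mean(0)
        if col.min()<150: continue
        X=onplane("wrist",np.argwhere(m)[:,::-1],.062,c); (cx,cy),r=cv2.minEnclosingCircle((X[:,:2]*1000).astype(np.float32))
        if 24<r<32: out.append((cx/1000,cy/1000,r))
    return out
def st():
    s=observe(); print(round(s["time_s"],1),"pos",s["eef_pos"].round(4),"rot",np.round(s["tcp_rot"],3),"op",round(s["opening"],4),"gf",round(s["grasp_force"],1),"ft",s["ft_force"].round(1)); return s
E
python3 - <<'E'
from h import *
g=np.array([.535,.0797,0])
movep(g+[0,0,.18],DOWN(YAW)); gripper_to(.05)
print(move_l(g+[0,0,.088],feed=.1,max_force=8)); st()
gripper_to(.005,40); s=st()
p=np.array(s["eef_pos"]); print("lid open",(p-C)@EX,(p-C)@EY)
tgt=p+EX*(.112-(p-C)@EX+.006)
print("stop",move_l(tgt,feed=.06,max_force=15)); s=st(); p=np.array(s["eef_pos"]); print("lid",(p-C)@EX,(p-C)@EY)
gripper_to(.05); move_l([p[0],p[1],.2])
movep([.45,-.22,.42],DOWN(YAW)); hold(.2)
print(tops("w2")); st()
p,d=get_image("scene"); cv2.imwrite("pics/s2.png",p[:,:,::-1])
E
```

```text
False
6.9 pos [0.5357 0.0797 0.0888] rot [3.14  0.    1.782] op 0.05 gf 0.0 ft [ 1.2 -0.4  0.2]
7.3 pos [0.5357 0.0798 0.0888] rot [3.14  0.    1.782] op 0.0114 gf 40.9 ft [ 0.3 -0.1  3.7]
lid open 0.01827523777004132 0.0028969874279622457
stop True
8.8 pos [0.6291 0.1    0.0888] rot [-3.138 -0.     1.782] op 0.0112 gf 41.1 ft [-1.2 -0.   4.1]
lid 0.11382610769570267 0.003074595930101051
[(0.4586032409667969, -0.1696527099609375, 26.480607986450195), (0.6055733032226562, -0.19790155029296874, 27.99776268005371), (0.4488106384277344, -0.3329526062011719, 27.399738311767578), (0.602162353515625, -0.312478759765625, 28.314485549926758)]
12.0 pos [ 0.4503 -0.2195  0.4194] rot [-3.141e+00 -1.000e-03  1.783e+00] op 0.0498 gf 0.0 ft [-0.6  0.3  0.3]
```

View pics/s2.png

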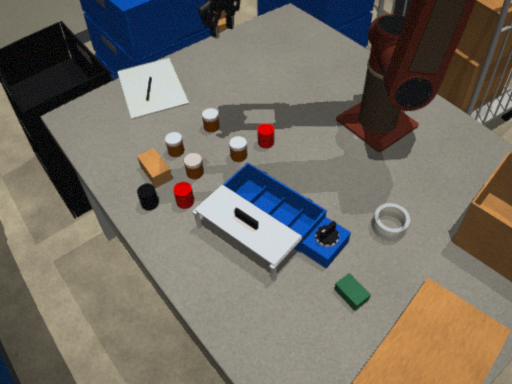

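The lid is fully open and all four compartments are clear (scene, around (245,185)–(325,225)). The jars have not moved. A quick divider check for the slot positions, then pick the first jar with a stepped gentle grip.

```bash
cat >> h.py <<'E'
def grip_jar():
    for o in np.arange(.057,.047,-.0008):
        gripper_to(o,20); f=observe()["grasp_force"]
        if f>5: break
    return o,f
def pick(x,y,yaw,zg=.027):
    gripper_to(.074,20); movep([x,y,.16],DOWN(yaw)); move_l([x,y,zg+.02],feed=.15)
    print("touch",move_l([x,y,zg],feed=.05,max_force=5)); print("grip",grip_jar()); st()
    move_l([x,y,zg+.02],feed=.05); st(); move_l([x,y,.19],feed=.15)
E
python3 - <<'E'
from h import *
q=C-EY*.05; movep([q[0]-.05,q[1],.36],DOWN(YAW)); hold(.2)
c,p,d=snap("w3"); P=cloud("wrist",d,c); L=np.stack([(P-C)@EX,(P-C)@EY,P[...,2]],-1)
m=(abs(L[...,0])<.045)&(abs(L[...,1])<.13)
for y in (-67,0,67):
    k=m&(L[...,2]>.024)&(L[...,2]<.034)&(abs(L[...,1]-y/1000)<.015); print(y,k.sum(),L[k].mean(0))
k=(L[...,2]>.071)&(L[...,2]<.08)&(abs(L[...,1])<.11)&(L[...,0]<-.03)&(L[...,0]>-.08); print("x wall",k.sum(),np.percentile(L[k][:,0],[5,50,95]))
for sgn in (-1,1):
    k=(L[...,2]>.072)&(L[...,2]<.08)&(abs(L[...,0])<.03)&(abs(L[...,1]-sgn*.137)<.015); print("y wall",k.sum(),np.percentile(L[k][:,1],[5,50,95]) if k.any() else 0)
movep([.45,-.22,.42],DOWN(YAW)); hold(.2)
T=tops("w4"); print(T)
x,y,_=min(T,key=lambda t:np.hypot(t[0]-.459,t[1]+.17))
pick(x,y,A)
st()
E
```

```text
-67 150 [ 0.00041294 -0.06490304  0.02788777]
0 138 [0.00269699 0.00070654 0.02837908]
67 119 [-0.00273865  0.06786112  0.02802093]
x wall 569 [-0.05624097 -0.0534708  -0.05056079]
y wall 134 [-0.13702252 -0.1344717  -0.13198566]
y wall 189 [0.13578235 0.13826073 0.14111262]
[(0.4587202453613281, -0.16935064697265625, 26.506147384643555), (0.6057246704101562, -0.19868290710449218, 28.19881248474121), (0.4491131896972656, -0.33263583374023437, 27.407201766967773), (0.601536865234375, -0.3129811096191406, 28.07643699645996)]
touch False
grip (np.float64(0.05299999999999999), 20.9113410115242)
19.2 pos [ 0.4589 -0.1696  0.0273] rot [ 3.141 -0.     0.211] op 0.0532 gf 20.9 ft [-1.4 -2.1  2.2]
19.8 pos [ 0.4589 -0.1694  0.0473] rot [ 3.141 -0.     0.211] op 0.0534 gf 21.4 ft [-0.5  0.4 -1.5]
20.9 pos [ 0.458  -0.169   0.1887] rot [-3.14e+00  2.00e-03  2.11e-01] op 0.0538 gf 21.5 ft [-0.3 -0.2 -2.3]
```

```bash
sed -i 's/np.arange(.057,.047,-.0008)/np.arange(.0555,.047,-.0003)/' h.py
cat >> h.py <<'E'
C=C+EX*.0008+EY*.0015
def place(k,zg=.027):
    q=C+EY*(k-1.5)*.067
    movep([q[0],q[1],.19],DOWN(YAW)); hold(.1); s=observe(); print("held",s["grasp_force"],s["opening"])
    move_l([q[0],q[1],zg+.02],feed=.12,max_force=12)
    print("down",move_l([q[0],q[1],zg+.0035],feed=.03,max_force=3)); st()
    gripper_to(.066,20); st(); move_l([q[0],q[1],zg+.06],feed=.05); move_l([q[0],q[1],.19],feed=.2)
E
python3 - <<'E'
from h import *
place(3)
movep([.45,-.1,.42],DOWN(YAW)); hold(.2)
print(tops("w5")); st()
E
```

```text
held 21.415077298879623 0.05359620531659779
down True
24.1 pos [0.4976 0.173  0.0321] rot [-3.141  0.     1.782] op 0.0533 gf 22.0 ft [-0.6  0.   4.8]
24.4 pos [0.4965 0.1727 0.0312] rot [-3.139 -0.     1.782] op 0.066 gf 0.0 ft [-0.  -0.6 -0.7]
[(0.4967957458496094, 0.16618992614746095, 26.178699493408203), (0.605133056640625, -0.19588294982910157, 28.163745880126953), (0.449782470703125, -0.3322452392578125, 28.81321907043457), (0.6023648071289063, -0.3122533264160156, 28.955219268798828)]
27.9 pos [ 0.4501 -0.0993  0.4192] rot [-3.141e+00 -1.000e-03  1.783e+00] op 0.0661 gf 0.0 ft [-0.5  0.5 -0.4]
```

View pics/w5.png

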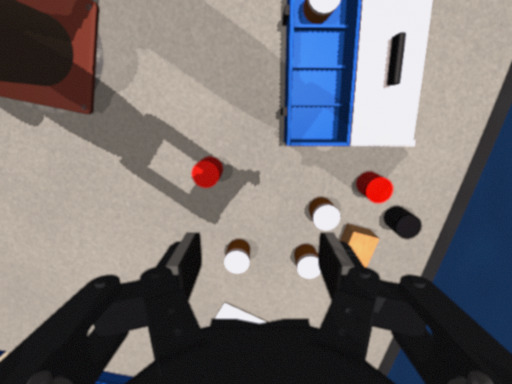

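The first jar stands in slot 3 (image (320,8)), and the other three are unmoved. Next jar.

```bash
cat > nxt.py <<'E'
from h import *
import sys
k=int(sys.argv[1])
movep([.45,-.22,.42],DOWN(YAW)); hold(.2)
T=[t for t in tops(f"v{k}") if ((np.array([t[0],t[1],0])-C)@EY)<-.15]; print(T)
x,y,_=max(T,key=lambda t:t[1]); pick(x,y,A); place(k)
E
python3 nxt.py 2
```

```text
[(0.6058132934570313, -0.1984146728515625, 27.90904426574707), (0.4488377685546875, -0.3324121398925781, 27.865413665771484), (0.6016300048828125, -0.312910400390625, 28.18252182006836)]
touch False
grip (np.float64(0.05369999999999999), 5.957866497337818)
33.6 pos [ 0.6058 -0.1982  0.0271] rot [-3.141  0.     0.211] op 0.0535 gf 6.0 ft [-0.2  2.   2.6]
34.1 pos [ 0.606  -0.1986  0.0474] rot [ 3.141e+00 -1.000e-03  2.110e-01] op 0.0534 gf 6.0 ft [-0.3 -0.4 -2.5]
held 6.051763147115707 0.053681642724091844
down True
38.4 pos [0.5117 0.1075 0.0313] rot [-3.141 -0.     1.782] op 0.0538 gf 6.4 ft [0.6 0.  2. ]
38.7 pos [0.5106 0.1074 0.0307] rot [-3.139 -0.     1.782] op 0.0662 gf 0.3 ft [ 0.  -0.3  0.3]
```

Good, a gentle 6 N hold.

```bash
python3 nxt.py 1 && python3 nxt.py 0
python3 - <<'E'
from h import *
movep([.45,-.05,.42],DOWN(YAW)); hold(.2)
for t in tops("w6"):
    v=np.array([t[0],t[1],0])-C; print(np.round(t,4),"case xy",(v@EX).round(4),(v@EY).round(4))
st(); p,d=get_image("scene"); q=cv2.imread("pics/w6.png"); s=cv2.resize(p[100:290,130:384],(512,384))[:,:,::-1]
cv2.imwrite("pics/c6.png",cv2.resize(np.hstack([q,s]),(800,300)))
E
```

```text
[(0.44867620849609374, -0.3326078186035156, 27.54876708984375), (0.6018423461914062, -0.31278860473632814, 28.246871948242188)]
touch False
grip (np.float64(0.05369999999999999), 5.923817306756973)
47.1 pos [ 0.6019 -0.3128  0.0271] rot [ 3.142 -0.     0.211] op 0.0539 gf 5.9 ft [ 1.4 -2.8  2.7]
47.7 pos [ 0.6019 -0.3127  0.0472] rot [ 3.142 -0.     0.211] op 0.054 gf 6.1 ft [ 0.7  0.1 -2. ]
held 6.058648377656937 0.053999244465665924
down True
52.1 pos [0.5257 0.042  0.0312] rot [-3.141 -0.     1.782] op 0.0537 gf 6.5 ft [ 0.1 -0.2  2.1]
52.4 pos [0.5246 0.042  0.0307] rot [-3.139e+00 -1.000e-03  1.782e+00] op 0.0656 gf 0.2 ft [ 0.8 -0.8 -0.2]
[(0.44869189453125, -0.3328139343261719, 27.692750930786133)]
touch False
grip (np.float64(0.05369999999999999), 5.944159626960754)
60.5 pos [ 0.4487 -0.3328  0.027 ] rot [-3.141  0.     0.211] op 0.0536 gf 5.9 ft [ 0.2 -2.1  2.4]
61.0 pos [ 0.4488 -0.3329  0.0473] rot [ 3.141 -0.     0.211] op 0.054 gf 6.0 ft [ 1.   0.2 -1.9]
held 6.037180870771408 0.054075860003646226
down True
65.3 pos [ 0.5397 -0.0235  0.0312] rot [-3.141 -0.     1.782] op 0.0538 gf 6.4 ft [1.5 0.8 1.5]
65.6 pos [ 0.5387 -0.0233  0.0306] rot [-3.139e+00 -1.000e-03  1.782e+00] op 0.0658 gf 0.1 ft [-0.4  0.2  0.5]
[ 0.5006  0.1692 28.4063] case xy 0.002 0.0962
[ 0.5097  0.1095 27.5366] case xy -0.0017 0.0359
[ 0.5246  0.044  27.7574] case xy -0.0009 -0.0312
[ 5.38200e-01 -2.12000e-02  2.77082e+01] case xy -0.0012 -0.0978
68.8 pos [ 0.45   -0.0498  0.4183] rot [-3.139e+00 -2.000e-03  1.782e+00] op 0.0662 gf 0.0 ft [ 0.4  1.  -0.4]
```

View pics/c6.png

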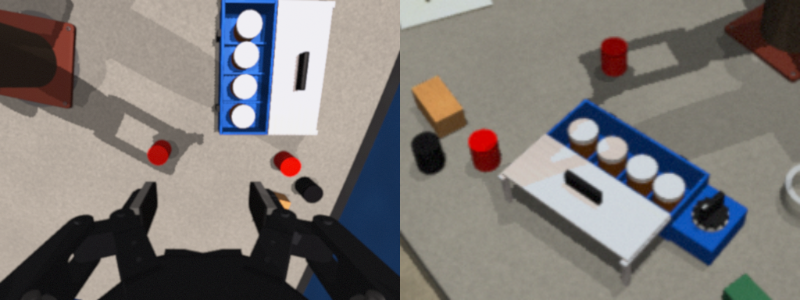

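All four jars stand upright, one per compartment. Closing the lid.

Run:
```python
from h import *
g=C+EX*.112
gripper_to(.05,40); movep(g+[0,0,.18],DOWN(YAW))
print(move_l(g+[0,0,.088],feed=.1,max_force=8))
gripper_to(.005,40); s=st(); p=np.array(s["eef_pos"]); print("lid",(p-C)@EX)
print("stop",move_l(p-EX*((p-C)@EX+.008),feed=.05,max_force=15)); s=st(); p=np.array(s["eef_pos"]); print("lid",(p-C)@EX)
if abs((p-C)@EX)<.006:
    gripper_to(.05); p=np.array(observe()["eef_pos"]); move_l([p[0],p[1],.2])
    movep([.45,.16,.36],DOWN(YAW)); hold(.2)
    c,p,d=snap("w7"); P=cloud("wrist",d,c); L=np.stack([(P-C)@EX,(P-C)@EY,P[...,2]],-1)
    k=(abs(L[...,2]-.081)<.0025)&(abs(L[...,1])<.1)&(L[...,0]>-.1)&(L[...,0]<.1); print("lid edges x",np.percentile(L[k][:,0],[0.5,2,98,99.5]))
    k=(L[...,2]>.09)&(L[...,2]<.105)&(abs(L[...,1]-.182)<.06)&(abs(L[...,0])<.06)
    print("bar",k.sum(),cv2.minAreaRect((P[k][:,:2]*1000).astype(np.float32))); st()
    p,d=get_image("scene"); cv2.imwrite("pics/c7.png",cv2.resize(np.hstack([cv2.imread("pics/w7.png"),cv2.resize(p[100:290,130:384],(512,384))[:,:,::-1]]),(800,300)))
```

```text
False
71.9 pos [0.6289 0.0983 0.0888] rot [3.14  0.    1.782] op 0.011 gf 41.0 ft [-0.7 -0.1  3.4]
lid 0.1125047984880655
stop True
73.9 pos [0.52   0.0747 0.0888] rot [3.138e+00 1.000e-03 1.782e+00] op 0.0115 gf 41.9 ft [1.6 1.3 1. ]
lid 0.001050427831693899
lid edges x [-0.05598902 -0.05448001  0.05314541  0.05511281]
bar 310 ((480.33270263671875, 252.03054809570312), (49.794857025146484, 12.217435836791992), 3.951463222503662)
76.3 pos [0.4499 0.1593 0.3581] rot [-3.138 -0.     1.781] op 0.0501 gf 0.0 ft [ 0.   0.  -0.2]
```

View pics/c7.png

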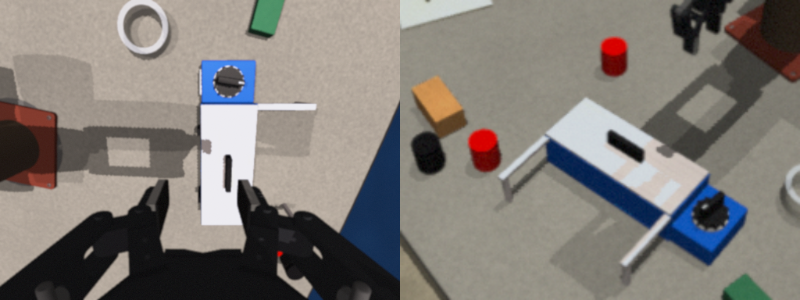

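The lid is shut (handle at 0 ±1 mm; edges at −56 and +55 mm). Now the cap: bar at 4°, index at +x.

Run:
```python
from h import *
x,y=.4803,.2517; yaw=np.pi+np.deg2rad(4.0)
gripper_to(.045,40); movep([x,y,.17],DOWN(yaw)); print(observe()["q"].round(3))
print(move_l([x,y,.074],feed=.1,max_force=8)); gripper_to(.004,50); st(); 
q=np.array(observe()["q"]); q0=q[5]; t0=observe()["torque"][2]
while q[5]<2.58:
    q[5]=min(q[5]+.2,2.6); set_joints(q); s=observe(); print(round(q[5]-q0,2),"tz",round(s["torque"][2]-t0,3),"ft",s["ft_force"].round(1),"op",round(s["opening"],4))
st()
```

```text
[ 0.337  0.075  1.805 -0.     1.26  -1.302]
False
79.2 pos [0.4808 0.2521 0.0748] rot [ 3.141e+00  1.000e-03 -3.072e+00] op 0.0109 gf 50.5 ft [-1.   1.3  5. ]
0.2 tz 0.001 ft [-0.7  0.9  1.3] op 0.0108
0.4 tz 0.031 ft [-1.   2.2  1.9] op 0.0109
0.6 tz 0.004 ft [0.1 4.3 0.1] op 0.0111
0.8 tz -0.07 ft [ 1.2  6.1 -0.1] op 0.011
1.0 tz -0.032 ft [ 0.8  5.1 -0.6] op 0.011
1.2 tz -0.021 ft [ 1.1  5.8 -1.8] op 0.0111
1.4 tz -0.03 ft [ 2.3  6.5 -2.2] op 0.011
1.6 tz -0.021 ft [ 2.5  6.2 -3. ] op 0.0109
1.8 tz -0.058 ft [ 2.9  6.7 -2.5] op 0.0112
2.0 tz -0.005 ft [ 2.7  6.3 -2.9] op 0.0111
2.2 tz -0.01 ft [ 3.5  5.8 -3.6] op 0.0109
2.4 tz -0.018 ft [ 3.3  5.8 -3.2] op 0.0112
2.6 tz 0.015 ft [ 4.5  5.3 -3.8] op 0.0112
2.8 tz -0.031 ft [ 4.8  5.6 -3.8] op 0.0111
3.0 tz -0.006 ft [ 3.7  4.3 -3. ] op 0.0113
3.2 tz -0.003 ft [ 5.5  3.6 -3.9] op 0.0114
3.4 tz 0.019 ft [ 4.4  3.2 -3.7] op 0.0111
3.6 tz -0.029 ft [ 3.8  3.1 -2.8] op 0.0111
3.8 tz -0.035 ft [ 5.1  1.8 -1.9] op 0.011
3.9 tz -0.008 ft [ 4.7  1.8 -3.5] op 0.0108
85.3 pos [0.4819 0.2517 0.0749] rot [-3.139e+00 -2.000e-03 -6.820e-01] op 0.0108 gf 49.6 ft [ 4.7  1.8 -3.5]
```

Run:
```python
from h import *
gripper_to(.045,40); p=observe()["eef_pos"]; move_l([p[0],p[1],.18])
movep([.45,.16,.36],DOWN(YAW)); hold(.2)
c,p,d=snap("w8"); P=cloud("wrist",d,c); L=np.stack([(P-C)@EX,(P-C)@EY,P[...,2]],-1)
k=(L[...,2]>.09)&(L[...,2]<.105)&(abs(L[...,1]-.182)<.06)&(abs(L[...,0])<.06)
print("bar",k.sum(),cv2.minAreaRect((P[k][:,:2]*1000).astype(np.float32))); st()
k=(abs(L[...,2]-.081)<.0025)&(abs(L[...,1])<.1)&(L[...,0]>-.1)&(L[...,0]<.1); print("lid edges x",np.percentile(L[k][:,0],[0.5,2,98,99.5]))
cv2.imwrite("pics/c8.png",cv2.resize(p[60:220,220:420],None,fx=3,fy=3)[:,:,::-1])
```

```text
bar 316 ((480.4826354980469, 252.0564727783203), (12.252020835876465, 50.04460906982422), 50.6083869934082)
89.1 pos [0.45   0.16   0.3598] rot [-3.141 -0.     1.782] op 0.045 gf 0.0 ft [0.  0.1 0.6]
lid edges x [-0.05507239 -0.05338733  0.05328745  0.05516274]
```

View pics/c8.png

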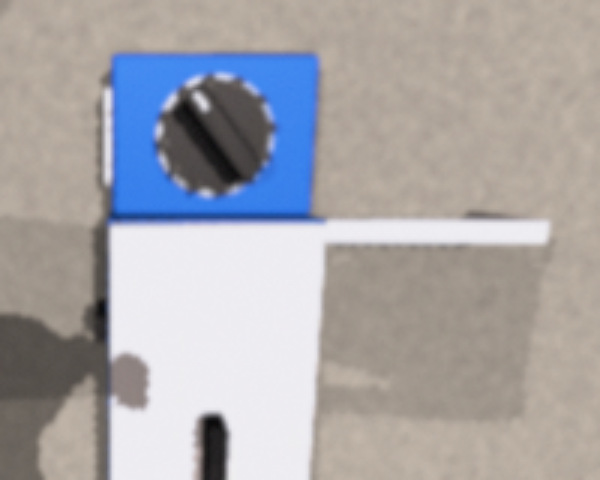

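The cap's index moved from 4° to 140.6° clockwise, which is 3.9 rad. Any start position leaves at most 3.0 rad of thread, so the ratchet slipped at least 0.9 rad. The lid is still shut. Handing in.

```bash
python3 -c "
from plant import *
print(job_done())"
```

```text
the job is handed in; nothing more can be done
None
```

The job is handed in: all four amber jars stand upright in the case, one per compartment, the lid is shut to within about 1 mm, and the cap was then turned 3.9 rad clockwise. That is at least 0.9 rad past its stop, worked out from the rotation because the torque readings showed no clear step.

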